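# Seat the yellow tray and register it

## Robot

A 6-joint arm with a two-finger parallel gripper is mounted at the origin on the work surface. World frame = base frame: x ahead of the robot, y to its left, z up, the work surface at z = 0. Lengths are in mm, angles in rad, forces in N, time in s.
With the tool pointing down it reaches from about 275 to 825 mm from the base axis. Payload 4.9 kg.
Tool frame: the origin (TCP) lies at the very end of the fingers, on their centre line; the grasp point (between the pads) lies 19 mm behind it; z points along the fingers, y is the line along which they close (so a half turn about z gives the same grasp; the last joint's range is limited). The gripper opens to 85 mm and grips with 20 to 120 N. Pads are 22 mm wide; open, the fingers measure 114 mm over their backs; the gripper's body (76 mm by 85 mm) begins 54 mm behind the grasp point. The pads swing forward as they close: fully open they stand 13 mm farther back than shut.
Start: joints at [1.125, 0.326, -0.193, 1.052, 0, 1.437], TCP at [168.719, 523.5, 231.281] pointing down, gripper open.
Joint ranges: [-2.65, 2.65], [-0.97, 1.79], [-1.3, 1.35], [-1.93, 2.1], [-1.47, 1.37], [-3.14, 3.14]. Speed limits (rad/s): [2.57, 2.57, 3.14, 3.14, 3.14, 3.14].

## Interface

Orientations are given as [roll, pitch, yaw] about the fixed x, y, z axes, in that order (R = Rz(yaw) Ry(pitch) Rx(roll)).
In Python, from bench import bot, solve_ik, imaging gives the robot as it stands. Calls block until the motion is done:
- bot.move_ptp(position, orientation): joint-space move of the TCP to a pose.
- bot.movel(position, rot=None, max_speed=150, threshold=None): straight line of the TCP; rot=None keeps the orientation; max_speed is the mean speed in mm/s. With threshold (N) it stops when the force on the tool has changed by that much, and returns True; else False.
- bot.move_j(angles): joint-space move.
- bot.grip(opening, effort=None): opening from 0.0 (shut) to 1.0 (fully open); effort is the grip in N (None keeps the last); returns when the fingers have stopped.
- bot.dwell(seconds).
- solve_ik(position, orientation): joint angles nearest the present ones, or None.
- bot.get_state(): the state.
- imaging.capture(name): name is "scene" or "top" or "wrist"; returns the picture (420x560x3 uint8, blue, green, red); there is no depth.
- imaging.camera_model(name): a dict with "K" (3x3 intrinsics, pixels), "position" and "rotation" of the camera in the world. Camera axes: x right, y up, looking along -z (the intrinsics and any distortion apply to the point x, -y, -z); pixel columns grow to the right and rows downward; lengths in mm; the calibration is good to about 2 mm. The wrist camera is an equidistant fisheye: a pixel r from the principal point sees the ray r / f radians off the axis. A picture is of the moment at which its call begins: read the wrist's pose just before it. camera_model takes no time and is no camera call; for the wrist camera it gives the pose at the moment of the call.
A pose or a line that the arm cannot do raises bot.IKError and nothing moves.
- bot.sign_off(): hands the job in; it is judged then, once.
The state is a dict: "t": time; "qpos": joint angles; "joint_velocities": joint speeds; "effort": joint torques, N m; "tcp_pos": TCP position; "orientation": TCP orientation; "contact_force": force on the tool from outside, world axes, zero at the start; "wrist_torque": the same for the moment, N m; "opening": opening from 0.0 (shut) to 1.0 (fully open); "gripper_force": force on a finger pad.
Only numpy, scipy, OpenCV 4.12 (cv2) and the standard library are available. Lean on these libraries where they do the work, as an engineer would, in place of code of your own. Each camera call takes 0.05 s, during which the arm holds its last target. There are 200 camera calls.

## Task

The tray with the yellow gel is ready to run: without gripping or lifting it or touching its top, gently push its near face with the fingertips until it is fully home against the stop of its nest. Then press the green button beside that tray gently all the way down, let it come up and withdraw. The other trays are still being loaded: leave them, their buttons and the things around them alone.

Things in the scene. Friction and masses are not known exactly. Their poses are not given: they have to be found in the camera images.
- tray_yellow: Loose black square tray, 80 x 80 x 18 mm, filled with a plain yellow gel sheet, 0.11 to 0.23 kg. It lies in its nest with 1.5 mm play each side, underside 8 mm above the table. Origin: centre of its underside, axes as its nest's. Starts 14 to 28 mm short of its stop; slides with 1 to 3 N. Fully home, its origin is at x 0, y 0, z 8 mm of the nest.
- tray_yellow_near (a point): Middle of the yellow tray's flat near face (towards the robot), 40 mm from its centre, half-way up (17 mm above the table): the face to push. Fully home it stands 4 mm proud of the nest's plate, so fingers behind it can go down beside the plate.
- nest_yellow_stop (a point): Middle of the stop face at the far end of the yellow tray's nest, 40 mm from the nest's origin along its x, 16 mm above the table; the stop bar rises to 24 mm. The tray is fully home when its far face rests on it.
- nest_yellow: Fixed aluminium nest of the yellow tray: base plate 88 x 154 x 8 mm with a tray channel 83 mm wide, rails up to 18 mm above the table, open on its -x side. Origin on the table, below the middle of a tray that is fully home; x along the channel towards the stop (away from the robot, turned up to 0.2 rad), y left, z up. Plate: x -36 to +52, y -56 to +98 mm. Its button: x 5, y 75 mm.
- btn_yellow_top (a point): Middle of the top of the round green register button beside the yellow tray, on the left (+y) side of its nest; cap 28 mm across in a black housing 44 mm across. The top stands about 30 mm above the table when up.
- btn_yellow (a joint): Travel of that button, m: 0 up, 0.006 fully down; a spring push button, starts to move at 1.5 N and needs 5 N fully down, springs back by itself.
- tray_chips: Loose black square tray, 80 x 80 x 18 mm, with white chips in dark grey pockets. It lies in its nest with 1.5 mm play each side, underside 8 mm above the table. Origin: centre of its underside, axes as its nest's. Starts 14 to 28 mm short of its stop; it is still being loaded and must be left there.
- tray_empty: Loose black square tray, 80 x 80 x 18 mm, with empty dark grey pockets. It lies in its nest with 1.5 mm play each side, underside 8 mm above the table. Origin: centre of its underside, axes as its nest's. Starts 14 to 28 mm short of its stop; it is still being loaded and must be left there.
- btn_chips (a joint): Travel of the identical green button on the nest of the tray with white chips: leave alone.
- btn_empty (a joint): Travel of the identical green button on the nest of the empty tray: leave alone.
- collet: Brass collet, 22 mm across, 32 mm tall, between two nests; loose, stands on the table; bystander, leave alone. Origin at the centre of its underside
- lens: Steel lens barrel, 24 mm across, 34 mm tall, between two nests; loose, stands on the table; bystander, leave alone. Origin at the centre of its underside
- solvent: Small amber bottle, 40 mm across, 70 mm tall, beyond the nests; loose, stands on the table; bystander, leave alone. Origin at the centre of its underside
- flux_jar: White jar with blue lid, 48 mm across, 45 mm tall, beyond the nests; loose, stands on the table; bystander, leave alone. Origin at the centre of its underside
- spare_tray: Small black tray with blue top, 50 x 50 x 12 mm, beyond the nests; loose, stands on the table; bystander, leave alone. Origin at the centre of its underside

How it is judged (in metres and radians):
On the way, in this order (a step that is already met when the one before it is completed fails the run):
1. the yellow tray is pushed fully home in its nest (within 3 mm of the stop) (x of tray_yellow in the frame of nest_yellow between -0.003 and 0.003 m and y of tray_yellow in the frame of nest_yellow between -0.004 and 0.004 m and z of tray_yellow in the frame of nest_yellow below 0.011 m and angle between tray_yellow's own z axis and vertical below 0.05 rad), for 0.1 s.
2. the button beside the yellow tray is pressed down (4 mm or more of its 6 mm) (value of joint btn_yellow above 0.004 m), for 0.05 s.
3. the button has come up again (value of joint btn_yellow below 0.001 m), for 0.1 s.
At the end, for the whole second after the job is handed in: The yellow tray lies flat in its nest within 3 mm of fully home, all three buttons are up, the other two trays are within 4 mm and the loose things within 10 mm of where they began (all of step 1 and value of joint each of btn_yellow, btn_chips, btn_empty below 0.001 m and distance of each of tray_chips, tray_empty from where it was at the start of the episode below 0.004 m and distance of each of collet, lens, solvent, flux_jar, spare_tray from where it was at the start of the episode below 0.01 m); the robot touches nothing.
It fails at once if the yellow tray is touched with the fingers over it (gripped, or dragged by its top) instead of behind its near face (contact force between the fingers and tray_yellow above 0.3 N and x of the grasp point in the frame of tray_yellow above -0.03 m).
It fails at once if the yellow tray is lifted (6 mm) or tipped (0.15 rad) (z of tray_yellow in the frame of nest_yellow above 0.014 m or angle between tray_yellow's own z axis and vertical above 0.15 rad).
It fails at once if the yellow tray or its button is pushed hard (over 25 N) (contact force between any of the arm, the fingers and tray_yellow above 25 N or contact force between any of the fingers, the arm and nest_yellow above 25 N).
It fails at once if the button beside the yellow tray is pressed before the tray is home (value of joint btn_yellow above 0.003 m and x of tray_yellow in the frame of nest_yellow below -0.004 m).
It fails at once if another nest's button is pressed (2 mm), another tray is shifted (4 mm) or a bystander disturbed (10 mm) (value of joint any of btn_chips, btn_empty above 0.002 m or not (distance of each of tray_chips, tray_empty from where it was at the start of the episode below 0.004 m and distance of each of collet, lens, solvent, flux_jar, spare_tray from where it was at the start of the episode below 0.01 m)).
It also fails if it takes over 42 s, if anything falls off the work surface, if the arm or the gripper's body presses on something with over 40 N, if the wrist force passes 120 N, or if a joint passes its speed limit or range.

## Working session

There is one attempt and no reset: what is moved stays moved. The work goes in short steps, each a Python script; the robot and the scene stay as the last script left them, time stands still between calls to the robot, and variables do not carry over. Pictures are saved under pics/ and viewed, at most 10 in all, crops included, and the job is handed in when it is done.

```bash
mkdir -p pics; ls
python3 - <<'E'
from bench import bot, solve_ik, imaging
import cv2
for n in("top","scene"):
    cv2.imwrite(f"pics/{n}0.png",imaging.capture(n)); m=imaging.camera_model(n); print(n,m)
s=bot.get_state();print(s['t'],s['tcp_pos'],s['orientation'])
E
```

```text
pics
top {'K': array([[461.99226058,   0.        , 280.08442037],
       [  0.        , 461.99226058, 212.90193914],
       [  0.        ,   0.        ,   1.        ]]), 'position': array([481.93509802,  31.4080156 , 958.45883874]), 'rotation': array([ 0.13013474,  0.01381549, -1.57588881])}
scene {'K': array([[499.62361646,   0.        , 282.02593224],
       [  0.        , 499.62361646, 204.95266462],
       [  0.        ,   0.        ,   1.        ]]), 'position': array([1208.18767277, -226.51434098,  769.42773047]), 'rotation': array([ 0.74565181, -0.01352325,  1.16644674])}
0.1 [168.49717545 523.00324817 230.57308639] [-3.14002587e+00 -2.02347742e-04  2.82977223e+00]
```

View pics/top0.png

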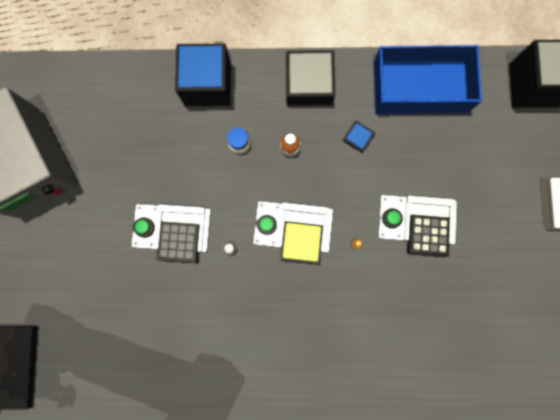

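View pics/scene0.png

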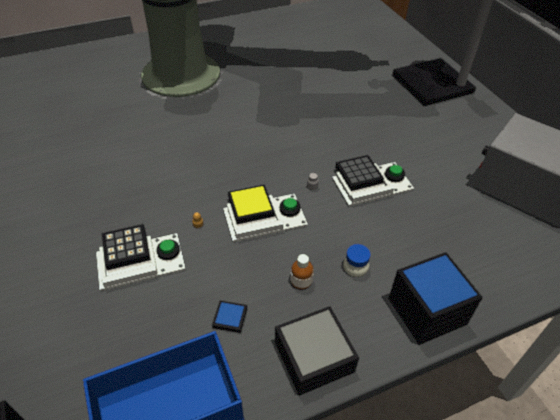

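The yellow tray is in the middle nest, with its centre near (302,242) in the top picture. Its button is at (267,225), the lens at (229,248) and the collet at (357,243). Next I'll enlarge this area and take a closer wrist view.

```bash
cat > h.py <<'E'
from bench import bot, solve_ik, imaging
import numpy as np, cv2
from scipy.spatial.transform import Rotation as Ro
def ray(m,uv,fish=False):
    K=m['K']; x=(uv[0]-K[0,2])/K[0,0]; y=(uv[1]-K[1,2])/K[1,1]
    if fish:
        t=np.hypot(x,y); k=np.sin(t)/max(t,1e-9); d=np.array([x*k,-y*k,-np.cos(t)])
    else: d=np.array([x,-y,-1.])
    return Ro.from_euler('xyz',m['rotation']).as_matrix()@d if np.shape(m['rotation'])==(3,) else m['rotation']@d
def at(m,uv,z,fish=False):
    d=ray(m,uv,fish); p=np.array(m['position']); return p+d*(z-p[2])/d[2]
E
python3 - <<'E'
from h import *
m=imaging.camera_model('top')
for n,uv,z in(("tray",(302,242),26),("btn",(267,225),30),("lens",(229,248),17),("collet",(357,243),16),("bl",(282,262),26),("br",(321,264),26)):print(n,at(m,uv,z).round(1))
im=cv2.imread('pics/top0.png')[190:280,215:375]
cv2.imwrite('pics/topc.png',cv2.resize(im,None,fx=5,fy=5,interpolation=cv2.INTER_CUBIC))
c=at(m,(302,242),26)
bot.grip(0.0)
bot.move_ptp([c[0]-90,c[1]+20,190],[np.pi,0,np.pi])
mw=imaging.camera_model('wrist'); cv2.imwrite('pics/w1.png',imaging.capture('wrist'))
np.save('w1.npy',mw,allow_pickle=True)
s=bot.get_state();print(mw,s['t'],s['tcp_pos'],s['orientation'],s['qpos'],s['contact_force'])
E
```

```text
tray [ 5.445e+02 -3.000e-01  2.600e+01]
btn [579.   70.2  30. ]
lens [533.8 148.3  17. ]
collet [ 542.5 -112.5   16. ]
bl [504.6  40.3  26. ]
br [500.2 -37.8  26. ]
{'K': array([[325.1922621 ,   0.        , 283.84704729],
       [  0.        , 325.1922621 , 216.15559255],
       [  0.        ,   0.        ,   1.        ]]), 'position': array([386.08019821,  20.74353684, 333.65310584]), 'rotation': array([-2.76134707e-01, -4.95773194e-04,  1.57053552e+00])} 3.0 [454.61119626  20.39730082 190.07958961] [ 3.14146791e+00  1.60641088e-04 -3.14040156e+00] [-1.17706525e-01  1.87059903e-01 -4.93124725e-01  8.90466989e-01
  1.42916525e-04 -1.18897617e-01] [ 0.08522043 -0.31425129 -0.77498486]
```

View pics/topc.png

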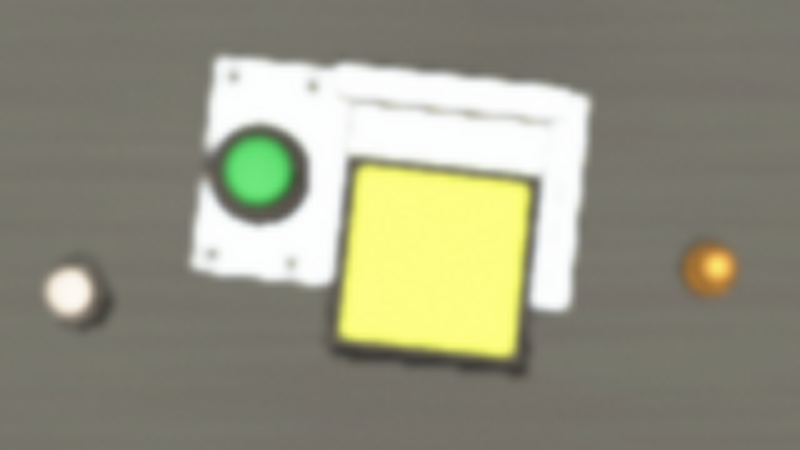

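View pics/w1.png

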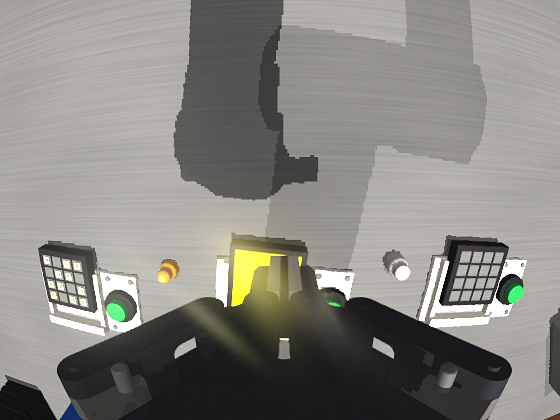

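The nest's left edge runs from crop (217,57) to (192,270). The yellow gel's corners are at (355,163), (532,183), (518,358) and (338,340), and the cap centre is at (259,171). In the wrist picture the gripper hides part of the nest, so the top camera will do for the pose.

Run:
```python
from h import *
m=imaging.camera_model('top')
P=lambda u,v,z: at(m,((u+.5)/5-.5+215,(v+.5)/5-.5+190),z)[:2]
pl=[P(217,57,8),P(192,270,8)]
y=[P(355,163,26),P(532,183,26),P(518,358,26),P(338,340,26)]
b=P(259,171,30); st=[P(345,66,24),P(590,97,24)]
a=lambda d: np.arctan2(d[1],d[0])
print('plate',pl,np.linalg.norm(pl[0]-pl[1]),a(pl[0]-pl[1]))
print('yellow',np.round(y,1),'c',np.mean(y,0),[np.linalg.norm(y[i]-y[i-1]).round(1) for i in range(4)])
print('ang',a(y[0]-y[3]),a(y[1]-y[2]),a(y[0]-y[1])-np.pi/2,a(y[3]-y[2])-np.pi/2,'stop',a(st[0]-st[1])-np.pi/2)
th=np.mean([a(y[0]-y[3]),a(y[1]-y[2]),a(y[0]-y[1])-np.pi/2,a(y[3]-y[2])-np.pi/2,a(pl[0]-pl[1])])
R=np.array([[np.cos(th),-np.sin(th)],[np.sin(th),np.cos(th)]])
for n,p,l in(('btn',b,(5,75)),('plTL',pl[0],(52,98)),('plBL',pl[1],(-36,98)),('stopR',st[1],(52,-56))): print(n,p.round(1),'->O',(p-R@l).round(1))
O=b-R@[5,75]; print(th,O,'tray in nest',R.T@(np.mean(y,0)-O))
```

```text
plate [array([631.7288019 ,  89.79422631]), array([543.04768336,  99.99697767])] 89.26610174458467 -0.1145462477052106
yellow [[584.9  32.6]
 [576.3 -39.1]
 [505.8 -32.3]
 [513.4  39.9]] c [5.45111945e+02 2.67728022e-01] [np.float64(71.9), np.float64(72.2), np.float64(70.8), np.float64(72.6)]
ang -0.10183029362460104 -0.09586582400304243 -0.1197992908329113 -0.10482045348646962 stop -0.13447526158082912
btn [581.5  71.4] ->O [568.5  -2.6]
plTL [631.7  89.8] ->O [569.5  -2.1]
plBL [543. 100.] ->O [568.3  -1.3]
stopR [611.6 -63.4] ->O [565.9  -2.2]
-0.107372421930447 [568.48493368  -2.63558934] tray in nest [-23.54952404   0.38180246]
```

```bash
cat >> h.py <<'E'
th=-0.108; O=np.array([568.3,-2.2])
N=lambda x,y,z:[*(O+Ro.from_euler('z',th).as_matrix()[:2,:2]@[x,y]),z]
OR=[np.pi,0,np.pi+th]
def inn(p): return Ro.from_euler('z',-th).as_matrix()[:2,:2]@(np.array(p[:2])-O)
E
python3 - <<'E'
from h import *
bot.move_ptp(N(-105,0,80),OR)
bot.movel(N(-105,0,12),max_speed=80)
bot.movel(N(-88,0,12),max_speed=40)
s=bot.get_state();print(s['t'],inn(s['tcp_pos']),s['tcp_pos'][2],s['contact_force'])
r=bot.movel(N(-38,0,12),max_speed=20,threshold=8)
s=bot.get_state();print(r,s['t'],inn(s['tcp_pos']),s['tcp_pos'][2],s['contact_force'])
cv2.imwrite('pics/top1.png',cv2.resize(imaging.capture('top')[190:290,215:375],None,fx=5,fy=5,interpolation=cv2.INTER_CUBIC))
E
```

```text
5.0917 [-8.80149031e+01  1.75538914e-02] 11.914013920331014 [0.49635655 0.40053432 0.06583356]
True 6.8083 [-51.96393319   0.17644336] 11.315465395977837 [-0.93446698  0.1984714   0.20540567]
```

View pics/top1.png

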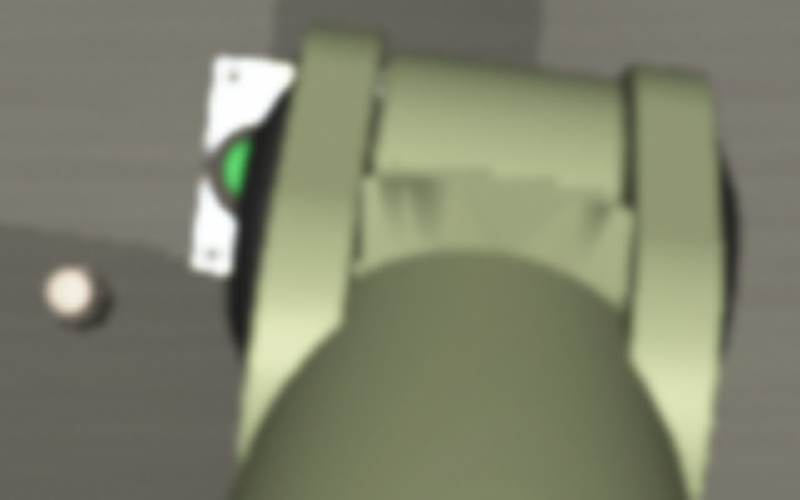

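The arm hides the tray here, but the push stopped at about the expected home position. I'll push once more gently to confirm, then back off and look.

Run:
```python
from h import *
r=bot.movel(N(-40,0,12),max_speed=10,threshold=7)
s=bot.get_state();print(r,s['t'],inn(s['tcp_pos']),s['contact_force'])
bot.movel(N(-90,0,12),max_speed=60)
bot.movel(N(-110,0,90),max_speed=150)
bot.move_ptp(N(-150,75,200),OR)
s=bot.get_state();print(s['t'],s['contact_force'])
cv2.imwrite('pics/top2.png',cv2.resize(imaging.capture('top')[190:290,215:375],None,fx=5,fy=5,interpolation=cv2.INTER_CUBIC))
```

```text
True 7.4333 [-52.00813779   0.28228177] [ 0.09739852 -0.56527418  0.69184438]
9.5083 [ 0.08913068 -0.27500288 -0.62328611]
```

View pics/top2.png

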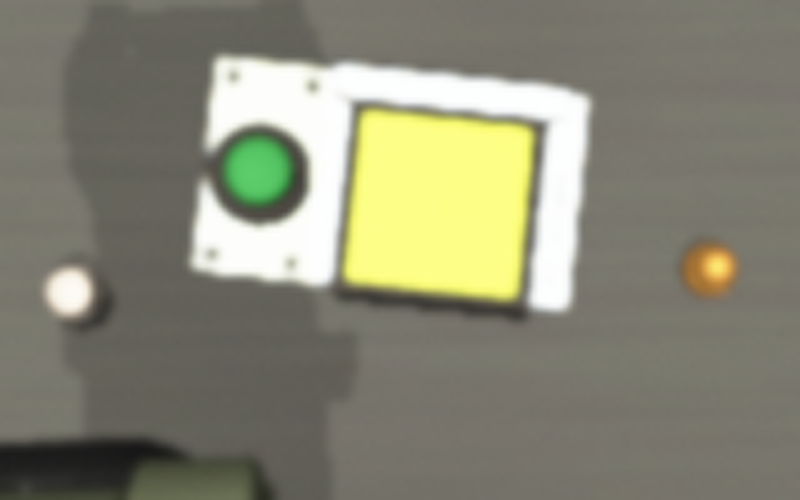

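The tray now lies against the stop: the gel's far edge at crop row ~110 sits along the stop bar, and the tray has moved about 23.5 mm. Next is the button, with its cap at (259,171).

Run:
```python
from h import *
bot.move_ptp(N(5,75,70),OR)
bot.movel(N(5,75,38),max_speed=60)
s=bot.get_state();print(s['t'],s['tcp_pos'][2],s['contact_force'])
r=bot.movel(N(5,75,33),max_speed=10,threshold=3)
r1=bot.movel(N(5,75,19),max_speed=10,threshold=8)
s=bot.get_state();print(r,r1,s['t'],s['tcp_pos'],s['contact_force'])
bot.dwell(.15)
s=bot.get_state();print(s['tcp_pos'][2],s['contact_force'])
bot.movel(N(5,75,45),max_speed=30)
bot.movel(N(5,75,100),max_speed=100)
bot.move_ptp(N(-150,75,200),OR)
bot.dwell(.3)
s=bot.get_state();print(s['t'],s['contact_force'])
cv2.imwrite('pics/top3.png',cv2.resize(imaging.capture('top')[110:290,110:470],None,fx=2.2,fy=2.2,interpolation=cv2.INTER_CUBIC))
```

```text
11.0667 37.88252286980448 [-0.2180523  -0.55140409  0.59696783]
False True 12.65 [581.42602671  71.82825116  24.06400932] [-0.75045111 -0.16750233  4.95794451]
24.04269496981476 [-0.98152585 -1.0327607   5.98197521]
15.4333 [-0.23477781 -0.21325698 -1.23710267]
```

View pics/top3.png

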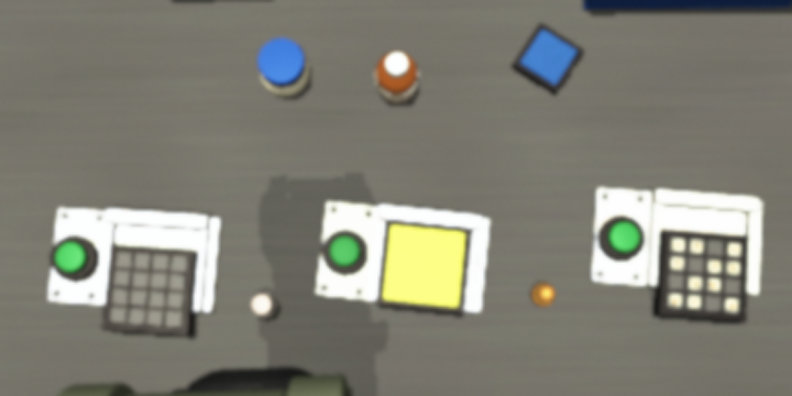

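The tip reached z 24 mm, which is the full 6 mm of travel, at about 5–6 N. The button is up again, the tray is home and everything else is where it was, so I'm handing in.

```bash
python3 -c "
from bench import bot
print(bot.sign_off())"
```

```text
the job is handed in; nothing more can be done
None
```

The yellow tray was pushed home against its stop, its button was pressed fully down and came back up, nothing else appears to have moved, and the job was handed in at about 15 s; no verdict was returned.

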